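# Push a sign blank into register on a screen-printing base

## Robot

A 6-joint arm with a two-finger parallel gripper is mounted at the origin on the work surface. World frame = base frame: x ahead of the robot, y to its left, z up, the work surface at z = 0. Lengths are in m, angles in rad, forces in N, time in s.
With the tool pointing down it reaches from about 0.4 to 0.825 m from the base axis. Payload 7 kg.
Tool frame: the origin (TCP) lies midway between the tips of the shut fingers; the grasp point (between the pads) lies 19 mm behind it; z points along the fingers, y is the line along which they close (so a half turn about z gives the same grasp; the last joint's range is limited). The gripper opens to 88 mm and grips with 3 to 60 N. Pads are 19 mm wide; open, the fingers measure 130 mm over their backs; the gripper's body (78 mm by 193 mm) begins 47 mm behind the grasp point.
Start: joints at [-0.898, 0.359, 0.012, 0, -1.224, -0.288], TCP at [0.253, -0.626, 0.227] pointing down, gripper open.
Joint ranges: [-3.07, 3.07], [-1.43, 2.12], [-1.02, 1.25], [-3.03, 1.67], [-3.05, -0], [-3.03, 3.03]. Speed limits (rad/s): [2.39, 2.39, 3.01, 3.14, 3.14, 3.14].

## Interface

Orientations are given as [roll, pitch, yaw] about the fixed x, y, z axes, in that order (R = Rz(yaw) Ry(pitch) Rx(roll)).
In Python, from station import arm, grab_frame, camera_params, spot_in gives the robot as it stands.
- The arm moves only by the shell command python3 -m jog 'ROWS' [FORCE]. ROWS is JSON, a list that holds one entry, the list of rows, each a list of 7 numbers: the shift along the tool's x, y, z in mm, then the turn, a rotation vector about the tool's x, y, z in rad, then the finger opening in mm, from 0 to 87.6. In form: [[[x, y, z, wx, wy, wz, fingers], ...]]. A call has 1 to 20 rows; each row is the pose to reach, as a shift and turn from the pose commanded when the call began, along the tool's axes at that moment; what a row does not reach only later rows make up. A row lasts 1/8 s, in which the tool goes at most 62.5 mm and 10.7 degrees, less where a joint would pass 70% of its speed; a pose out of reach is approached as far as the arm can. A call with a gripper value outside its range is refused whole. The fingers move at their own pace and stop on an object; FORCE is the grip in N (left out, the last holds). Time passes only in rows, so rows that repeat a pose let the fingers close. It gives the time, the measured TCP pose, the force, the opening and the grip force at its end, in the units of the state.
- arm.get_state(): the state, without advancing time (a new reading comes with each control period).
- grab_frame(name): name is "scene" or "top"; returns (picture, depth): 384x512x3 uint8, blue, green, red; 384x512 float32, m along the optical axis (not along the pixel's ray), 0 where there is no reading.
- camera_params(name): a dict with "mtx" (3x3 intrinsics, pixels), "R" (3x3) and "t" (3): a world point X has camera coordinates R X + t. Camera axes: x right, y down, z forward; pixel columns grow to the right and rows downward; lengths in m; the calibration is good to about 2 mm. A picture is of the moment at which its call begins. camera_params takes no time and is no camera call.
- arm.job_done(): hands the job in; it is judged then, once.
Trained networks look in the newest picture that a camera, given by its name, has taken for a name from the list of things; names that differ only in an ending like _2 or _b are one class to them, and where a whole thing is asked for, a point or a joint stands for the part that bears it (a point fixed in the world has none). Each returns a list of dicts, best first, with "confidence" (0 to 1); they miss things now and then, are a little off and sometimes report something else, mostly with a low value. They report only what shows in the picture. A call takes as long as a camera call.
- spot_in(query, camera): "uv" ([column, row] in pixels, amid what is visible of it).
The state is a dict: "t": time; "q": joint angles; "qd": joint speeds; "joint_efforts": joint torques, N m; "eef_pos": TCP position; "ee_rot": TCP orientation; "force": force on the tool from outside, world axes, zero at the start; "moment": the same for the moment, N m; "width": finger opening in m; "gripper_force": force on a finger pad.
Only numpy, scipy, OpenCV 4.12 (cv2) and the standard library are available. Lean on these libraries where they do the work, as an engineer would, in place of code of your own. Each camera call takes 0.05 s, during which the arm holds its last target. There are 200 camera calls.

## Task

Get the white sign blank into register for printing: push it along the plywood base until its far long edge lies flat against the long aluminium bar and its end is up against the short aluminium side stop, then take the hand away. Only push it with the fingers, without lifting or tipping it, and leave the ink jar, the tape roll and everything else on the bench where they are.

Things in the scene. Friction and masses are not known exactly. Their poses are not given: they have to be found in the camera images.
- base: Fixed plywood printing base, 360 (its x) x 460 (its y) x 18 mm thick, flat on the bench, turned up to 0.25 rad; origin at the centre of its underside (upper surface at z = 18 mm). Behind the long bar at its far side stand two dark hinge clamps, up to 38 mm above the base, at base x = 163, y = -150 and +150 mm.
- long_bar (a point): Middle of the stopping face of the long aluminium bar fixed on the base's far side: base x = 125 mm, y = 0, 6 mm above the base's upper surface. The bar is 440 mm long, runs along the base's y axis, 12 mm high above the base, 20 mm wide (base x = 125 to 145 mm).
- side_stop: Fixed short aluminium bar, 60 (its x) x 24 (its y) x 12 mm high, on the base, parallel to the base's axes; origin at the centre of its underside. It stands near base x = 60 mm, at the left (+y) or right (-y) side, 170 to 195 mm from the base's middle; the ink jar stands on the other side. Its face towards the base's middle, 12 mm from its origin, is the stop.
- blank: Loose rigid white sign blank (flat plate) lying on the base, 110 (its x) x 160 (its y) x 15 mm thick, about 0.13 to 0.25 kg, sliding freely with ordinary friction; origin at the centre of its underside. It starts near the middle of the base, short of the long bar, turned up to 0.35 rad from the base's axes. Its +x side is its far long edge.
- back_left (a point): Far left corner of the blank, at blank x = +55, y = +80 mm, at half its thickness.
- back_right (a point): Far right corner of the blank, at blank x = +55, y = -80 mm, at half its thickness.
- left_end (a point): Middle of the blank's left (+y) end, at blank x = 0, y = +80 mm, at half its thickness.
- right_end (a point): Middle of the blank's right (-y) end, at blank x = 0, y = -80 mm, at half its thickness.
- ink_jar: Bystander: loose closed ink jar, 56 mm diameter, 62 mm high, upright on the base on the other side from the side stop; origin at the centre of its underside.
- tape_roll: Bystander: loose roll of tape, 72 mm diameter, 24 mm high, lying flat on the base near its right-hand corner towards the robot; origin at the centre of its underside.
- screwdriver: Bystander: loose screwdriver lying on the bench, right of the base; origin near its middle.
- squeegee: Bystander: loose squeegee, 200 mm long (its y), wooden grip 30 mm high, lying on the bench left of the base; origin under the grip's centre.
- ink_knife: Bystander: loose ink knife (spatula) lying on the bench, left of the base towards the robot.
- ink_tub: Bystander: loose closed ink tub, 68 mm diameter, 80 mm high, upright on the bench right of the base; origin at the centre of its underside.
- swatch_book: Bystander: loose pack of colour swatch cards, 150 x 45 x 25 mm, lying on the bench left of the base; origin at the centre of its underside.

How it is judged:
At the end, for the whole second after the job is handed in: Both far corners of the blank are within 4 mm of the long bar's face, its end is within 4 mm of the side stop's inner face, it lies flat on the base and is at rest (x of each of back_left, back_right in the frame of base above 0.121 m and (y of left_end in the frame of side_stop between -0.016 and 0 m or y of right_end in the frame of side_stop between 0 and 0.016 m) and y of blank in the frame of base between -0.125 and 0.125 m and z of blank in the frame of base below 0.021 m and angle between blank's own z axis and vertical below 0.03 rad and linear speed of blank below 0.01 m/s); the robot touches nothing.
It fails at once if the blank is lifted more than 8 mm off the base (z of blank in the frame of base above 0.026 m).
It fails at once if the blank is tipped by more than 0.15 rad (angle between blank's own z axis and vertical above 0.15 rad).
It fails at once if the ink jar or the tape roll on the base is moved by more than 15 mm (distance of any of ink_jar, tape_roll from where it was at the start of the episode above 0.015 m).
It fails at once if another loose thing on the bench is moved by more than 15 mm (distance of any of screwdriver, squeegee, ink_knife, ink_tub, swatch_book from where it was at the start of the episode above 0.015 m).
It also fails if it takes over 56 s, if anything falls off the work surface, if the arm or the gripper's body presses on something with over 40 N, if the wrist force passes 120 N, or if a joint passes its speed limit or range.

## Working session

There is one attempt and no reset: what is moved stays moved. The work goes in short steps, Python scripts to look and compute and a shell command to move; the robot and the scene stay as the last step left them, time stands still between calls to the robot, and variables do not carry over. Pictures are saved under pics/ and viewed, at most 10 in all, crops included, and the job is handed in when it is done.

```bash
mkdir -p pics; ls; python3 - <<'E'
from station import *
import cv2
for n in ("top","scene"):
    p,d=grab_frame(n); cv2.imwrite(f"pics/{n}0.png",p)
    c=camera_params(n); print(n,c)
    for q in ("blank","side_stop","ink_jar","tape_roll","base"):
        print(q,[(x["uv"],round(x["confidence"],2)) for x in spot_in(q,n)[:2]])
print(arm.get_state())
E
```

```text
pics
top {'mtx': array([[465.5470656 ,   0.        , 262.79647468],
       [  0.        , 465.5470656 , 191.48210419],
       [  0.        ,   0.        ,   1.        ]]), 'R': array([[-0.01005576, -0.99994806,  0.00166261],
       [-0.99906728,  0.00997704, -0.04201231],
       [ 0.04199354, -0.00208353, -0.99911571]]), 't': array([-0.00504125,  0.53646341,  1.35267503])}
blank []
side_stop [([330.7, 136.3], 0.54)]
ink_jar [([207.2, 162.2], 0.92)]
tape_roll [([403.3, 155.4], 0.6), ([338.2, 195.2], 0.58)]
base [([267.3, 162.0], 0.74)]
scene {'mtx': array([[415.00805358,   0.        , 253.12852008],
       [  0.        , 415.00805358, 197.40848019],
       [  0.        ,   0.        ,   1.        ]]), 'R': array([[-0.80727985,  0.59013077,  0.00670196],
       [ 0.49660307,  0.68538526, -0.53257154],
       [-0.31888027, -0.42660606, -0.84635846]]), 't': array([ 0.41578485, -0.2442827 ,  1.34197962])}
blank [([235.4, 185.0], 0.74), ([380.7, 322.0], 0.29)]
side_stop [([156.2, 179.1], 0.6), ([312.9, 366.1], 0.48)]
ink_jar [([255.2, 254.8], 0.73)]
tape_roll [([203.1, 147.4], 0.65)]
base [([217.6, 215.7], 0.91)]
{'t': 0.6, 'q': array([-8.97851264e-01,  3.58540492e-01,  1.18881843e-02, -2.63106520e-07,
       -1.22410091e+00, -2.88108410e-01]), 'qd': array([ 0.00068166, -0.0007074 , -0.00035007,  0.00049233,  0.00017723,
       -0.00040376]), 'joint_efforts': array([ 7.22505183e-05, -5.81990683e+01,  2.93182147e+01,  6.99974388e+00,
        1.23811109e-02, -6.60837622e-05]), 'eef_pos': array([ 0.25337485, -0.62560815,  0.22659455]), 'ee_rot': array([-3.14155139e+00,  1.24855788e-05, -2.75675609e+00]), 'force': array([-0.68534566,  0.01185837, -0.57869715]), 'moment': array([-0.02462982,  0.03850661,  0.01748393]), 'gripper_force': 0.0, 'width': 0.08749853862299886}
```

View pics/top0.png

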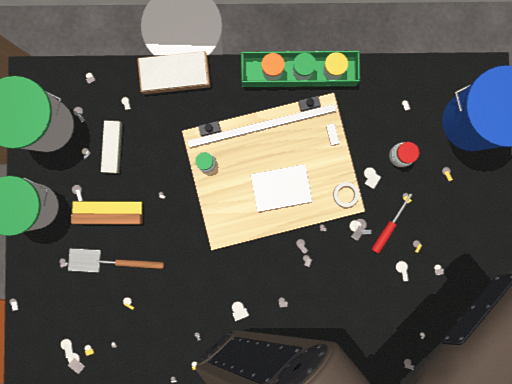

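View pics/scene0.png

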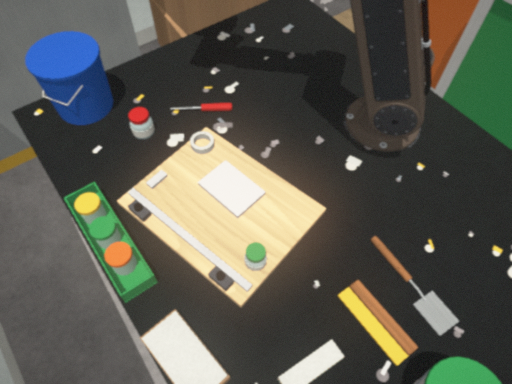

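The top view shows the base around (275,172), the blank at (281,188), the side stop on the right at (333,135), the jar on the left at (206,162) and the tape roll at (346,195). The scene view agrees with this layout. Next I measure the poses.

```bash
cat > h.py <<'E'
from station import *
import cv2, numpy as np
C={n:camera_params(n) for n in("top","scene")}
def back(uv,z,n="top"):
    c=C[n]; uv=np.atleast_2d(np.float64(uv))
    r=(np.c_[uv,np.ones(len(uv))]@np.linalg.inv(c["mtx"]).T)@c["R"]
    o=-c["R"].T@c["t"]
    return (o+r*((z-o[2])/r[:,2])[:,None])[:,:2]
def blob(m,uv):
    k,l,s,ce=cv2.connectedComponentsWithStats(m.astype(np.uint8),connectivity=4)
    i=l[int(uv[1]),int(uv[0])]; assert i>0,"no blob"
    cs,_=cv2.findContours((l==i).astype(np.uint8),cv2.RETR_EXTERNAL,cv2.CHAIN_APPROX_NONE)
    return cs[0][:,0,:].astype(float),s[i,4],ce[i]
def rect(uv,z,grow=1):
    w=back(uv,z).astype(np.float32)*1000
    (c,s,a)=cv2.minAreaRect(w)
    return np.array(c),np.array(s),a
def look(name=None):
    p,d=grab_frame("top")
    if name: cv2.imwrite(name,p)
    return p,d
E
python3 - <<'E'
from h import *
p,d=look()
hsv=cv2.cvtColor(p,cv2.COLOR_BGR2HSV)
for uv in((281,188),(333,135),(230,137),(240,200)): print(uv,p[uv[1],uv[0]],hsv[uv[1],uv[0]])
white=(hsv[...,1]<50)&(hsv[...,2]>150)
for nm,uv,z in(("blank",(281,188),.033),("stop",(333,135),.030),("bar",(240,132),.030)):
    try:
        c,a,ce=blob(white,uv); print(nm,a,ce,rect(c,z), back(ce,z))
    except AssertionError as e: print(nm,e)
wood=(hsv[...,1]>50)&(hsv[...,2]>120)&(hsv[...,0]<30)
c,a,ce=blob(wood|white,(240,200)); print("base",a,rect(c,.018))
q=cv2.boxPoints(cv2.minAreaRect(c.astype(np.float32))); print(q)
v=cv2.resize(p[80:260,170:380],None,fx=3.5,fy=3.3,interpolation=cv2.INTER_CUBIC); cv2.imwrite("pics/crop.png",v)
E
```

```text
(281, 188) [247 250 252] [ 18   5 252]
(333, 135) [244 247 248] [ 23   4 248]
(230, 137) [118 127 136] [ 15  34 136]
(240, 200) [174 224 246] [ 21  75 246]
blank 2151 [281.06462111 187.49000465] (array([546.60736084, -63.2855072 ]), array([110.33855438, 162.34396362]), 10.035117149353027) [[ 0.54647087 -0.06317592]]
stop 185 [332.47027027 133.82162162] (array([ 701.3951416 , -214.39550781]), array([60.2876091 , 25.78887177]), 14.237031936645508) [[ 0.70124343 -0.21448365]]
bar 1074 [261.13594041 125.216946  ] (array([728.2890625 ,  -8.43670654]), array([ 21.96595192, 441.56793213]), 13.564682006835938) [[ 0.72843507 -0.00748969]]
base 18608 (array([597.63134766, -40.09338379]), array([360.93978882, 462.17105103]), 13.521340370178223)
[[181.00002 130.     ]
 [334.8824   91.52942]
 [364.82355 211.29413]
 [210.94116 249.76471]]
```

View pics/crop.png

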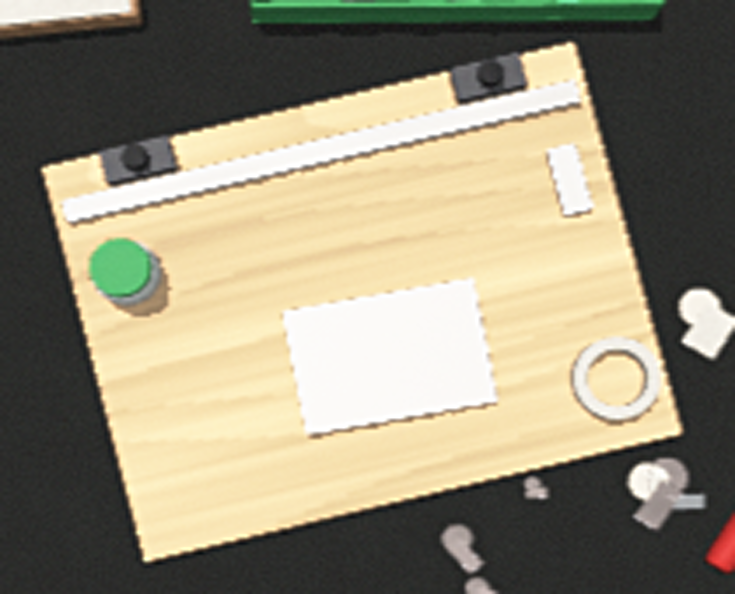

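The fits match the stated sizes. The base is yawed +13.5° and the stop sits at base (60, −194). The plan has two steps:
1. Push along +x with two spread fingers until the blank is on the bar.
2. Push along −y to the stop.

```bash
cat >> h.py <<'E'
from scipy.spatial.transform import Rotation as Ro
TH=np.radians(13.55); B0=np.array([597.6,-40.1]); RB=np.array([[np.cos(TH),-np.sin(TH)],[np.sin(TH),np.cos(TH)]])
def tobase(w): return (np.asarray(w)-B0)@RB
def row(bx,by,z,yawrel):
    s=arm.get_state(); R=Ro.from_euler("xyz",s["ee_rot"])
    T=np.r_[B0+RB@[bx,by],z]; Rt=Ro.from_euler("xyz",[np.pi,0,TH+yawrel])
    print("row",np.round(R.inv().apply(T-s["eef_pos"]*1000),1),np.round((R.inv()*Rt).as_rotvec(),3),"world",T.round(0))
def st():
    s=arm.get_state(); print("t",round(s["t"],2),"tcp base",tobase(s["eef_pos"][:2]*1000).round(1),"z",round(s["eef_pos"][2]*1000,1),"yawrel",round(s["ee_rot"][2]-TH,4),"F",s["force"].round(1),"w",round(s["width"],4),"q",s["q"].round(2))
def objs(name=None):
    p,d=look(name); hsv=cv2.cvtColor(p,cv2.COLOR_BGR2HSV); white=(hsv[...,1]<50)&(hsv[...,2]>150)
    return p,white
E
python3 - <<'E'
from h import *
row(-150,-10,120,-np.pi); st()
print("tape",tobase(back((346,195),.042)*1000),"jar",tobase(back((205,160),.08)*1000))
E
```

```text
row [-389.   425.8  106.6] [-0.     0.     0.148] world [454. -85. 120.]
t 0.65 tcp base [-471.9 -488.6] z 226.6 yawrel -2.9934 F [ 0.3 -0.   0.5] w 0.088 q [-0.9   0.36  0.01 -0.   -1.22 -0.29]
tape [[-121.70918097 -185.04274928]] jar [[ 69.24119552 178.90908731]]
```

```bash
python3 -m jog '[[[-389,426,50,0,0,0.148,87],[-389,426,50,0,0,0.148,87],[-389,426,50,0,0,0.148,87],[-389,426,50,0,0,0.148,87],[-389,426,50,0,0,0.148,87],[-389,426,50,0,0,0.148,87],[-389,426,50,0,0,0.148,87],[-389,426,50,0,0,0.148,87],[-389,426,50,0,0,0.148,87],[-389,426,50,0,0,0.148,87],[-389,426,50,0,0,0.148,87],[-389,426,50,0,0,0.148,87],[-389,426,106,0,0,0.148,87],[-389,426,106,0,0,0.148,87],[-389,426,106,0,0,0.148,87],[-389,426,106,0,0,0.148,87]]]'
python3 - <<'E'
from h import *
st(); row(-150,-10,25,-np.pi)
E
```

```text
t: 2.65
eef_pos: [0.4552, -0.085, 0.1223]
ee_rot: [-3.141, 0.003, -2.905]
force: [0.2, 0.1, 1.0]
width: 0.087
gripper_force: 0.0
t 2.65 tcp base [-149.   -10.3] z 122.3 yawrel -3.1417 F [0.2 0.1 1. ] w 0.087 q [ 0.24  0.11 -0.59  0.   -0.87 -1.58]
row [ 1.3  0.4 97.3] [-0.     0.003 -0.   ] world [454. -85.  25.]
```

```bash
python3 -m jog '[[[0,0,50,0,0,0,87],[0,0,80,0,0,0,87],[0,0,95,0,0,0,87],[0,0,95,0,0,0,87],[0,0,95,0,0,0,87]]]'
python3 - <<'E'
from h import *
st(); p,d=grab_frame("scene"); cv2.imwrite("pics/s1.png",cv2.resize(p[100:300,110:340],None,fx=3,fy=3))
E
```

```text
t: 3.28
eef_pos: [0.4551, -0.0846, 0.0268]
ee_rot: [-3.141, 0.002, -2.905]
force: [-0.2, 0.3, -0.5]
width: 0.0873
gripper_force: 0.0
t 3.27 tcp base [-149.    -9.9] z 26.8 yawrel -3.141 F [-0.2  0.3 -0.5] w 0.0873 q [ 0.24  0.25 -0.7   0.   -0.62 -1.58]
```

View pics/s1.png

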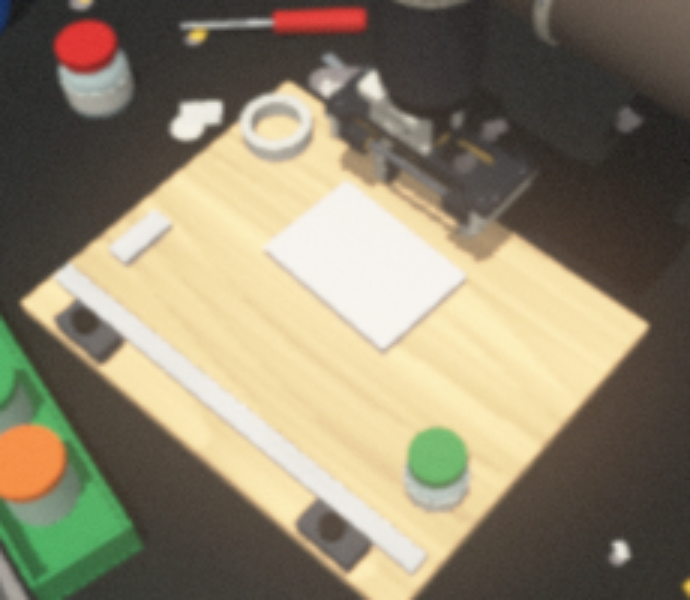

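The fingers are on the base behind the blank's near edge. The blank is at crop (365,265) and the fingertips are at (385,170) and (475,235). I push forward now.

```bash
python3 -m jog '[[[-15,0,2,0,0,0,87],[-25,0,2,0,0,0,87],[-35,0,2,0,0,0,87],[-45,0,2,0,0,0,87],[-55,0,2,0,0,0,87],[-65,0,2,0,0,0,87],[-75,0,2,0,0,0,87],[-85,0,2,0,0,0,87],[-95,0,2,0,0,0,87],[-105,0,2,0,0,0,87],[-115,0,2,0,0,0,87],[-124,0,2,0,0,0,87],[-132,0,2,0,0,0,87],[-138,0,2,0,0,0,87],[-138,0,2,0,0,0,87]]]'
cat >> h.py <<'E'
def blank(name=None):
    p,w=objs(name); hsv=cv2.cvtColor(p,cv2.COLOR_BGR2HSV); wb=(hsv[...,1]<40)&(hsv[...,2]>225)
    k,l,s,ce=cv2.connectedComponentsWithStats(wb.astype(np.uint8),connectivity=4)
    for i in range(1,k):
        if s[i,4]>150:
            b=tobase(back(ce[i],.032)*1000)[0]
            if abs(b[0])<180 and abs(b[1])<230:
                c=cv2.findContours((l==i).astype(np.uint8),cv2.RETR_EXTERNAL,cv2.CHAIN_APPROX_NONE)[0][0][:,0,:]
                r=rect(c,.033); print("blob",s[i,4],b.round(1),"rect",tobase(r[0]).round(1),r[1].round(1),round(r[2]-13.55,2))
E
python3 - <<'E'
from h import *
st(); blank("pics/t2.png")
E
```

```text
t: 5.2
eef_pos: [0.5888, -0.0522, 0.0236]
ee_rot: [-3.142, 0.001, -2.905]
force: [-0.3, 0.4, 0.8]
width: 0.087
gripper_force: 0.0
t 5.2 tcp base [-11.4  -9.7] z 23.6 yawrel -3.1412 F [-0.3  0.4  0.8] w 0.087 q [ 0.24  0.43 -0.41  0.   -0.73 -1.58]
blob 1023 [134.7   0.6] rect [134.7   0.3] [ 19.2 440.6] 0.02
blob 179 [  59.8 -193.7] rect [  60.1 -193.5] [59.4 25.2] 0.69
blob 297 [101.7   6. ] rect [100.   -7.3] [ 20.5 161. ] 0.01
blob 240 [-118.2 -188.4] rect [-119.  -187.4] [69.1 69.6] 30.72
```

```bash
python3 -m jog '[[[-5,0,0,0,0,0,87],[-10,0,0,0,0,0,87],[-12,0,0,0,0,0,87],[-13,0,0,0,0,0,87],[-13,0,0,0,0,0,87]]]'; python3 -m jog '[[[-1,0,0,0,0,0,87],[-1.5,0,0,0,0,0,87],[-2,0,0,0,0,0,87],[-2,0,0,0,0,0,87]]]'
python3 - <<'E'
from h import *
st(); blank()
E
```

```text
t: 5.88
eef_pos: [0.6008, -0.0494, 0.0235]
ee_rot: [-3.142, -0.0, -2.905]
force: [-0.1, 0.0, -0.8]
width: 0.0867
gripper_force: 0.4
t: 6.38
eef_pos: [0.6028, -0.0488, 0.0236]
ee_rot: [-3.142, 0.0, -2.905]
force: [0.2, 0.0, 0.3]
width: 0.087
gripper_force: 0.3
t 6.38 tcp base [ 3.  -9.7] z 23.6 yawrel -3.1413 F [0.2 0.  0.3] w 0.087 q [ 0.24  0.44 -0.38  0.   -0.75 -1.58]
blob 1167 [132.5   3.6] rect [126.9   0.3] [ 34.7 440.6] 0.03
blob 179 [  59.8 -193.7] rect [  60.1 -193.5] [59.4 25.2] 0.69
blob 245 [-118.7 -188.4] rect [-119.  -187.4] [69.1 69.6] 30.69
```

```bash
python3 -m jog '[[[-0.5,0,0,0,0,0,87],[-1,0,0,0,0,0,87],[-1,0,0,0,0,0,87]]]'; python3 -m jog '[[[-0.5,0,0,0,0,0,87],[-1,0,0,0,0,0,87],[-1,0,0,0,0,0,87]]]'
```

```text
t: 6.8
eef_pos: [0.6034, -0.0487, 0.0235]
ee_rot: [3.142, -0.001, -2.905]
force: [-3.3, -1.0, 2.2]
width: 0.0872
gripper_force: 1.2
t: 7.18
eef_pos: [0.6035, -0.0487, 0.0235]
ee_rot: [3.141, -0.002, -2.905]
force: [-5.1, -0.4, 5.0]
width: 0.0871
gripper_force: 3.0
```

```bash
python3 -m jog '[[[-0.5,0,0,0,0,0,87],[-1,0,0,0,0,0,87],[-1,0,0,0,0,0,87]]]'
```

```text
t: 7.55
eef_pos: [0.6035, -0.0487, 0.0234]
ee_rot: [3.141, -0.004, -2.905]
force: [-8.1, -1.5, 6.9]
width: 0.0874
gripper_force: 4.2
```

Contact force is rising, so the blank is seated on the bar. Next I back off, raise, turn 90° and move to the left end.

```bash
python3 -m jog '[[[10,0,0,0,0,0,87],[25,0,0,0,0,0,87],[30,0,-30,0,0,0,87],[30,0,-80,0,0,0,60],[30,0,-95,0,0,0,40],[30,0,-95,0,0,0,40],[30,0,-95,0,0,0,40]]]'
python3 - <<'E'
from h import *
st(); blank("pics/t3.png"); row(68,105,118,-np.pi/2)
E
```

```text
t: 8.43
eef_pos: [0.5755, -0.0552, 0.1174]
ee_rot: [3.141, -0.001, -2.905]
force: [-0.9, 0.5, -0.0]
width: 0.0523
gripper_force: 0.0
t 8.43 tcp base [-25.   -9.5] z 117.4 yawrel -3.1416 F [-0.9  0.5 -0. ] w 0.0523 q [ 0.24  0.3  -0.35 -0.   -0.93 -1.58]
blob 1544 [126.4   1.7] rect [117.7   0.3] [ 53.1 440.6] 0.03
blob 179 [  59.8 -193.7] rect [  60.1 -193.5] [59.4 25.2] 0.69
blob 240 [-118.4 -188.4] rect [-119.  -187.4] [69.1 69.6] 30.72
row [-93.1 114.6  -1. ] [ 2.000e-03 -1.000e-03 -1.571e+00] world [639.  78. 118.]
```

```bash
python3 -m jog '[[[-93,115,0,0,0,-0.18,40],[-93,115,0,0,0,-0.36,40],[-93,115,0,0,0,-0.54,40],[-93,115,0,0,0,-0.72,40],[-93,115,0,0,0,-0.9,40],[-93,115,0,0,0,-1.08,40],[-93,115,0,0,0,-1.26,40],[-93,115,0,0,0,-1.44,40],[-93,115,0,0,0,-1.571,40],[-93,115,0,0,0,-1.571,40],[-93,115,0,0,0,-1.571,40]]]'
python3 - <<'E'
from h import *
st(); blank("pics/t4.png"); row(68,105,25,-np.pi/2)
p=cv2.imread("pics/t4.png");cv2.imwrite("pics/t4c.png",cv2.resize(p[60:260,150:390],None,fx=3,fy=3))
E
```

```text
t: 9.85
eef_pos: [0.6395, 0.0783, 0.1176]
ee_rot: [3.14, -0.0, -1.337]
force: [-1.4, -0.0, -0.1]
width: 0.0398
gripper_force: 0.0
t 9.85 tcp base [ 68.5 105.3] z 117.6 yawrel -1.5733 F [-1.4 -0.  -0.1] w 0.0398 q [ 0.42  0.39 -0.2  -0.   -0.98 -0.19]
blob 2306 [ 88.4 -40.2] rect [ 80.  -81.9] [128.5 276.3] 0.03
blob 179 [  59.8 -193.7] rect [  60.1 -193.5] [59.4 25.2] 0.69
blob 237 [-118.2 -188.1] rect [-119.  -187.4] [69.1 69.6] 30.72
row [ 0.2  0.5 92.9] [ 0.001 -0.    -0.002] world [639.  78.  25.]
```

View pics/t4c.png

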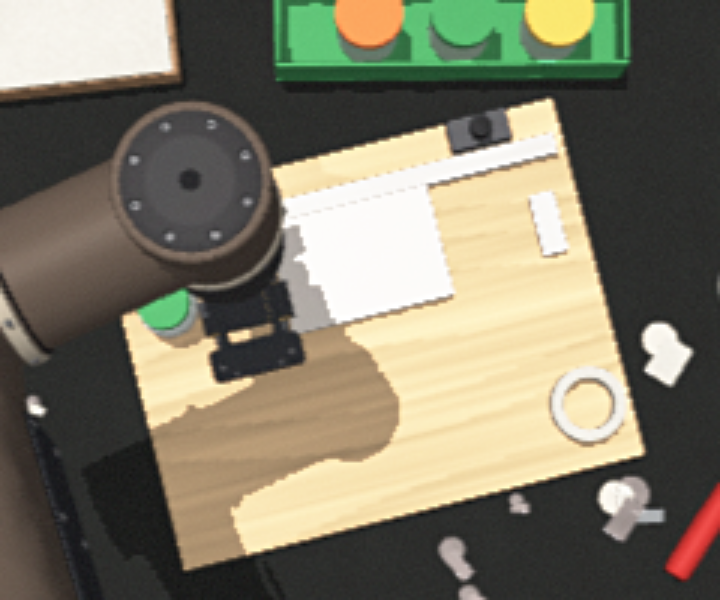

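The blank is flush with the bar and the jar is clear on the left. I lower to working height and push right.

```bash
python3 -m jog '[[[0,0,40,0,0,0,40],[0,0,75,0,0,0,40],[0,0,93,0,0,0,40],[0,0,93,0,0,0,40],[0,0,93,0,0,0,40]]]'
python3 - <<'E'
from h import *
st(); row(67,-5,24,-np.pi/2)
E
```

```text
t: 10.52
eef_pos: [0.6409, 0.0787, 0.0268]
ee_rot: [-3.14, -0.0, -1.334]
force: [-0.2, -0.3, 0.2]
width: 0.0402
gripper_force: 0.0
t 10.53 tcp base [ 70.  105.3] z 26.8 yawrel -1.5703 F [-0.2 -0.3  0.2] w 0.0402 q [ 0.42  0.49 -0.28  0.   -0.79 -0.19]
row [110.3   3.    2.8] [-0.002 -0.     0.001] world [664. -29.  24.]
```

```bash
python3 -m jog '[[[10,0,2,0,0,0,40],[20,0,2,0,0,0,40],[28,0,2,0,0,0,40],[36,0,2,0,0,0,40],[44,0,2,0,0,0,40],[52,0,2,0,0,0,40],[60,0,2,0,0,0,40],[68,0,2,0,0,0,40],[76,0,2,0,0,0,40],[84,0,2,0,0,0,40],[92,0,2,0,0,0,40],[98,0,2,0,0,0,40],[103,0,2,0,0,0,40],[107,0,2,0,0,0,40],[107,0,2,0,0,0,40]]]'
python3 - <<'E'
from h import *
st(); blank("pics/t5.png")
p=cv2.imread("pics/t5.png");cv2.imwrite("pics/t5c.png",cv2.resize(p[60:260,150:390],None,fx=3,fy=3))
E
```

```text
t: 12.4
eef_pos: [0.6649, -0.026, 0.0234]
ee_rot: [3.141, -0.0, -1.334]
force: [0.6, 0.6, 0.1]
width: 0.0402
gripper_force: 0.0
t 12.4 tcp base [68.7 -2.1] z 23.4 yawrel -1.5706 F [0.6 0.6 0.1] w 0.0402 q [ 0.25  0.52 -0.23  0.   -0.81 -0.02]
blob 1583 [  78.9 -131.3] rect [  79.7 -140.4] [129.4 159. ] -0.04
blob 179 [  59.8 -193.7] rect [  60.1 -193.5] [59.4 25.2] 0.69
blob 245 [-118.6 -188.2] rect [-119.  -187.4] [69.1 69.6] 30.69
```

View pics/t5c.png

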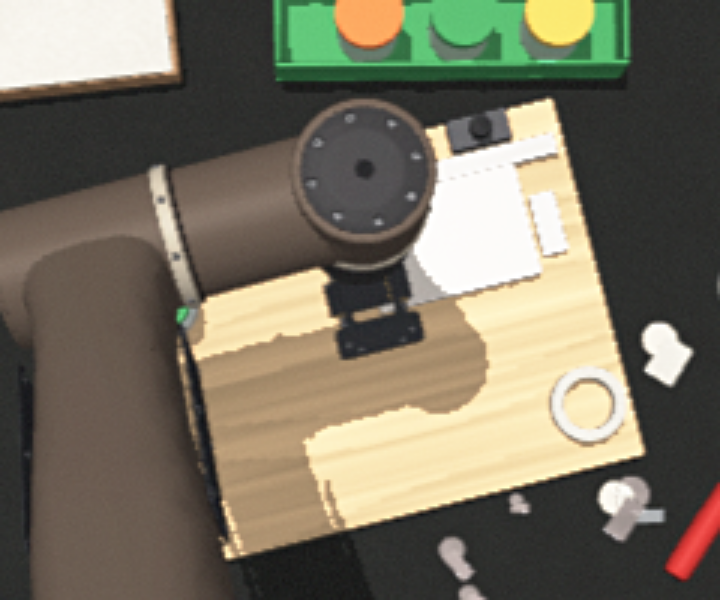

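The blank's right end is at about crop (530,220), roughly 9 mm short of the stop at (547,222), and it is still flush with the bar. I finish in small steps, watching the force.

```bash
python3 -m jog '[[[3,0,0,0,0,0,40],[5,0,0,0,0,0,40],[6,0,0,0,0,0,40],[6,0,0,0,0,0,40]]]';python3 -m jog '[[[1,0,0,0,0,0,40],[2,0,0,0,0,0,40],[2,0,0,0,0,0,40]]]'; python3 -m jog '[[[0.5,0,0,0,0,0,40],[1,0,0,0,0,0,40],[1,0,0,0,0,0,40]]]'
```

```text
t: 12.95
eef_pos: [0.6665, -0.0316, 0.0236]
ee_rot: [3.142, -0.0, -1.334]
force: [0.4, 0.5, 0.1]
width: 0.0402
gripper_force: 0.0
t: 13.32
eef_pos: [0.6668, -0.033, 0.0236]
ee_rot: [-3.142, 0.0, -1.334]
force: [-1.0, 3.2, 0.9]
width: 0.0402
gripper_force: 1.9
t: 13.7
eef_pos: [0.6669, -0.0331, 0.0236]
ee_rot: [-3.141, 0.001, -1.334]
force: [-3.1, 7.6, 2.0]
width: 0.0399
gripper_force: 4.3
```

Seated against the stop. I back off, lift and clear the view.

```bash
python3 -m jog '[[[-8,0,0,0,0,0,40],[-20,0,0,0,0,0,40],[-25,0,-30,0,0,0,40],[-25,0,-80,0,0,0,40],[-25,0,-120,0,0,0,40],[-40,50,-150,0,0,0,40],[-80,100,-150,0,0,0,40],[-120,150,-150,0,0,0,40],[-150,200,-150,0,0,0,40],[-180,210,-150,0,0,0,40],[-180,210,-150,0,0,0,40],[-180,210,-150,0,0,0,40],[-180,210,-150,0,0,0,40],[-180,210,-150,0,0,0,40]]]'
python3 - <<'E'
from h import *
st(); blank("pics/t6.png")
p=cv2.imread("pics/t6.png");cv2.imwrite("pics/t6c.png",cv2.resize(p[80:200,240:380],None,fx=5,fy=5,interpolation=cv2.INTER_CUBIC))
E
```

```text
t: 15.45
eef_pos: [0.421, 0.0908, 0.1732]
ee_rot: [3.141, -0.0, -1.335]
force: [0.2, -0.0, 0.1]
width: 0.0405
gripper_force: 0.0
t 15.45 tcp base [-141.   168.6] z 173.2 yawrel -1.5715 F [ 0.2 -0.   0.1] w 0.0405 q [ 0.67 -0.01 -0.58  0.   -1.   -0.44]
blob 3260 [ 89.  -74.8] rect [79.7  0.1] [129.  439.8] -0.15
blob 224 [-118.4 -188.2] rect [-118.  -187.9] [68.6 69. ] 19.31
```

View pics/t6c.png

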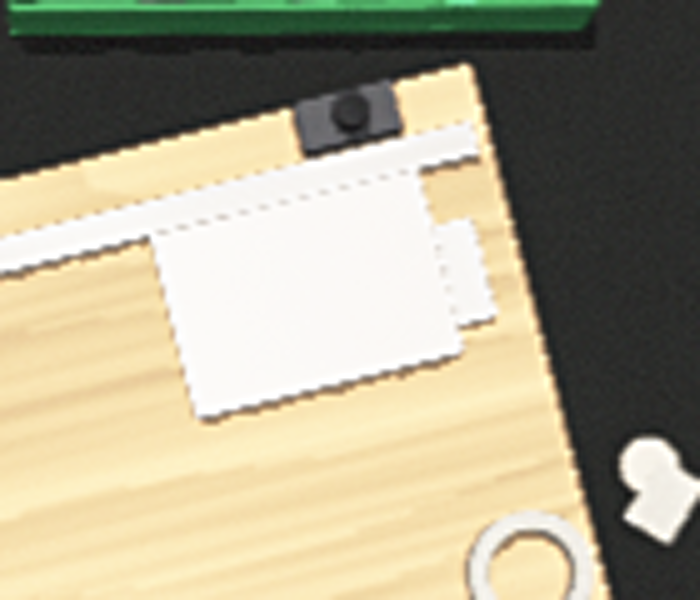

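The blank is merged with the bar along (150,235)–(420,170) and with the stop at (440,270). One numeric check of the near and left edges follows.

```bash
python3 - <<'E'
from h import *
p,_=look(); hsv=cv2.cvtColor(p,cv2.COLOR_BGR2HSV); w=((hsv[...,1]<40)&(hsv[...,2]>225))
ys,xs=np.nonzero(w); b=tobase(back(np.c_[xs,ys],.033)*1000)
def edge(lo,hi,ax):
    o=1-ax; e=[]
    for a in np.arange(lo,hi,6):
        s=b[(abs(b[:,o]-a)<3)&(b[:,0]>-20)&(b[:,0]<124)&(abs(b[:,1])<200)]
        e.append((a,s[:,0].min()-1.3 if ax==0 else s[:,1].max()+1.3))
    e=np.array(e); f=np.polyfit(e[:,0],e[:,1],1); print("slope",f[0].round(4),"at ends",np.polyval(f,[lo,hi]).round(1))
edge(-170,-30,0); edge(25,110,1)
print("jar",[ (x["uv"],tobase(back(x["uv"],.07)*1000).round(0)) for x in spot_in("ink_jar","top")[:1]]); st()
E
```

```text
slope -0.0005 at ends [14.4 14.4]
slope 0.4375 at ends [-26.9  10.2]
jar [([206.5, 161.5], array([[ 65., 177.]]))]
t 15.6 tcp base [-141.1  168.8] z 173.3 yawrel -1.5712 F [ 0.1 -0.1  0.1] w 0.04 q [ 0.67 -0.01 -0.58  0.   -1.   -0.44]
```

```bash
python3 -c "
from station import arm
print(arm.job_done())"
```

```text
the job is handed in; nothing more can be done
None
```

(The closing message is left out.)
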